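# Set up the decanting stack

## Task

Set the decanter up for pouring an old wine, one thing after another in this order: lift the steel dust cap off the decanter's neck and set it down, open side down, in the white saucer; stand the decanter upright in the recess of the oak coaster; seat the funnel from its stand fully in the decanter's neck; and nest the strainer fully in the funnel. Keep the decanter upright all the while and do not knock the tasting glass over or push it away.

Things in the scene. Friction and masses are not known exactly. Their poses are not given: they have to be found in the camera images.
- decanter: Green glass decanter, loose, 0.34 to 0.55 kg. Origin: centre of its underside, z up. 155 mm high; foot 72 mm across, belly 83 mm across at 34 to 58 mm height, shoulder up to 106 mm; from there to the top a straight neck 36 mm across, 27 mm inside, open at the top: hold it there. At the start the dust cap is over the neck.
- dust_cap: Steel dust cap, loose, 70 g: an upturned cup 46 mm across, 36 mm high, open below; inside 40 mm wide, 28 mm deep. Origin: centre of its open lower rim, z up. At the start it sits over the decanter's neck, its rim 127 mm above the decanter's underside; it comes off straight up. Take it across its 46 mm.
- funnel: Steel funnel, loose, 0.10 to 0.17 kg. Origin: centre of the underside of its flat collar (40 mm across, 4 mm thick), z up. Below: spout 45 mm long, 18 mm across, 13 mm at the tip. Above: a cone, then an upright round cup 60 mm across from 24 to 47 mm, 55 mm inside; take it there. It starts hanging in the stand. Seated, its collar lies on the neck's rim, origin 155 mm over the decanter's.
- strainer: Strainer, loose, 60 g: perforated steel basket 45 mm across, 16 mm deep, under a flat round flange 68 mm across (16 to 19 mm above the bottom), with an upright dark knob in the middle, 14 mm across, from 19 to 49 mm: take it there. Origin: centre of the bottom, z up. It starts standing on the counter. Nested, its flange lies on the funnel's rim, origin 31 mm above the funnel's.
- coaster: Turned dark oak coaster, fixed. Origin: centre of its underside, on the counter, z up. 104 mm across, rim 13 mm high; its round recess with a cork floor is 88 mm across, the floor 6 mm above the counter.
- saucer: Small white saucer, fixed. Origin: centre of its underside, on the counter, z up. 98 mm across the rim, rim 10 mm high, flat floor about 80 mm across, 4 mm above the counter.
- funnel_stand: Turned dark oak funnel stand, fixed. Origin: centre of its underside, on the counter, z up. 60 mm high, foot 66 mm across, column 39 mm across at the top with a 28 mm bore in which the funnel's spout hangs.
- tasting_glass: Clear empty tasting glass with a stem, a bystander, loose, 155 mm high, 65 mm across. Origin: centre of its foot, z up. Nearer the robot stands a fixed obstacle, the green lever cork puller: base from x 0.20 to 0.46 and y -0.07 to 0.11, 28 mm high; over it, from x 0.27 to 0.42 and y -0.06 to 0.08, column and lever up to 0.63 m. Keep the whole arm to its left (+y).
Things that resemble listed ones, but are neither listed nor needed, are in the scene too. What is shaped like the funnel but blue is not meant.

How it is judged:
On the way, in this order (a step that is already met when the one before it is completed fails the run):
1. the dust cap stands in the saucer, let go (horizontal distance between dust_cap and saucer below 0.018 m and z of dust_cap in the frame of saucer between 0.001 and 0.007 m and angle between dust_cap's own z axis and vertical below 0.1 rad and contact force between dust_cap and the fingers below 0.05 N and linear speed of dust_cap below 0.05 m/s), for 0.2 s.
2. then the decanter stands upright in the coaster's recess, let go, the cap still in the saucer (horizontal distance between decanter and coaster below 0.01 m and z of decanter in the frame of coaster between 0.003 and 0.009 m and angle between decanter's own z axis and vertical below 0.06 rad and contact force between decanter and the fingers below 0.05 N and linear speed of decanter below 0.05 m/s and horizontal distance between dust_cap and saucer below 0.018 m and z of dust_cap in the frame of saucer between 0.001 and 0.007 m and angle between dust_cap's own z axis and vertical below 0.1 rad), for 0.2 s.
3. then the funnel is seated in the decanter's neck, let go, the decanter still in the coaster (horizontal distance between funnel and decanter below 0.008 m and z of funnel in the frame of decanter between 0.152 and 0.158 m and angle between funnel's own z axis and vertical below 0.1 rad and contact force between funnel and the fingers below 0.05 N and linear speed of funnel below 0.05 m/s and horizontal distance between decanter and coaster below 0.01 m and z of decanter in the frame of coaster between 0.003 and 0.009 m and angle between decanter's own z axis and vertical below 0.06 rad), for 0.2 s.
4. then the strainer is nested in the funnel, let go, the funnel still seated (horizontal distance between strainer and funnel below 0.009 m and z of strainer in the frame of funnel between 0.028 and 0.034 m and angle between strainer's own z axis and vertical below 0.12 rad and contact force between strainer and the fingers below 0.05 N and linear speed of strainer below 0.05 m/s and horizontal distance between funnel and decanter below 0.008 m and z of funnel in the frame of decanter between 0.152 and 0.158 m and angle between funnel's own z axis and vertical below 0.1 rad), for 0.2 s.
At the end, for the whole second after the job is handed in: Cap open side down on the saucer's floor (within 18 mm of its centre), decanter upright in the recess (10 mm), funnel collar flat on the neck (8 mm), strainer flange flat on the funnel's rim (9 mm), heights within 3 mm, all released and at rest (horizontal distance between dust_cap and saucer below 0.018 m and z of dust_cap in the frame of saucer between 0.001 and 0.007 m and angle between each of dust_cap, funnel's own z axis and vertical below 0.1 rad and horizontal distance between decanter and coaster below 0.01 m and z of decanter in the frame of coaster between 0.003 and 0.009 m and angle between decanter's own z axis and vertical below 0.06 rad and horizontal distance between funnel and decanter below 0.008 m and z of funnel in the frame of decanter between 0.152 and 0.158 m and horizontal distance between strainer and funnel below 0.009 m and z of strainer in the frame of funnel between 0.028 and 0.034 m and angle between strainer's own z axis and vertical below 0.12 rad and linear speed of each of dust_cap, decanter, funnel, strainer below 0.03 m/s); the robot touches nothing.
It fails at once if the decanter tips (leans more than 25 degrees) (angle between decanter's own z axis and vertical above 0.44 rad).
It fails at once if the tasting glass is knocked over or pushed away (tilts more than 30 degrees or moves more than 40 mm) (angle between tasting_glass's own z axis and vertical above 0.52 rad or distance of tasting_glass from where it was at the start of the episode above 0.04 m).
It also fails if it takes over 106 s, if anything falls off the work surface, if the arm or the gripper's body presses on something with over 40 N, if the wrist force passes 120 N, or if a joint passes its speed limit or range.

## Robot

A 7-joint arm with a two-finger parallel gripper is mounted at the origin on the work surface; the furniture and walls round the work are solid. World frame = base frame: x ahead of the robot, y to its left, z up, the work surface at z = 0. Lengths are in m, angles in rad, forces in N, time in s.
With the tool pointing down it reaches from about 0.4 to 0.85 m from the base axis. Payload 6.9 kg.
Tool frame: the origin (TCP) lies midway between the tips of the shut fingers; the grasp point (between the pads) lies behind it (ctrl.pinch_z is the z of the grasp point in the tool frame, in m); z points along the fingers, y is the direction in which the jaws open and shut (so a half turn about z gives the same grasp; the last joint's range is limited). The gripper opens to 85 mm and grips with 20 to 120 N. Pads are 22 mm wide; open, the fingers measure 114 mm over their backs; the gripper's body (76 mm by 85 mm) begins 54 mm behind the grasp point. The pads swing forward as they close: fully open they stand 13 mm farther back than shut.
Start: joints at [-1.006, 0.507, -0.238, 1.5, 0.126, 1.149, -0.155], TCP at [0.277, 0.56, 0.231] pointing down, gripper open.
Joint ranges: [-3.08, 3.08], [-0.24, 2.05], [-1.43, 1.35], [0, 2.5], [-1.52, 4.66], [0.17, 1.96], [-2.89, 2.89]. Speed limits (rad/s): [2.39, 2.39, 3.14, 3.14, 3.14, 3.14, 3.14].

## Interface

Orientations are given as a unit quaternion [w, x, y, z].
In Python, from station import ctrl, get_state, vision, ticket, models gives the robot as it stands. Calls block until the motion is done:
- ctrl.movep(position, orientation): joint-space move of the TCP to a pose.
- ctrl.movel(position, frame=None, max_speed=0.15): straight line of the TCP; frame=None keeps the orientation; max_speed is the mean speed in m/s.
- ctrl.set_joints(angles): joint-space move.
- ctrl.ungrasp() and ctrl.close_gripper(force=None): open the fingers fully, or close them until they stop; force is the grip in N (None keeps the last).
- ctrl.pause(seconds).
- ctrl.ik(position, orientation): joint angles nearest the present ones, or None.
- get_state(): the state.
- vision.grab_frame(name): name is "scene" or "side" or "wrist"; returns (picture, depth): 400x640x3 uint8, blue, green, red; 400x640 float32, m along the optical axis (not along the pixel's ray), 0 where there is no reading.
- vision.camera_info(name): a dict with "mtx" (3x3 intrinsics, pixels), "R" (3x3) and "t" (3): a world point X has camera coordinates R X + t; the wrist camera has in their place "hand_eye" (4x4, takes a point from camera to tool coordinates, whose origin is the TCP and whose axes are the flange's). Camera axes: x right, y down, z forward; pixel columns grow to the right and rows downward; lengths in m; the calibration is good to about 2 mm. A picture is of the moment at which its call begins: read the wrist's pose just before it. camera_info takes no time and is no camera call.
A pose or a line that the arm cannot do raises ctrl.Unreachable and nothing moves.
- ticket.close_job(): hands the job in, once; it reports no verdict.
Trained networks look in the newest picture that a camera, given by its name, has taken for a name from the list of things; names that differ only in an ending like _2 or _b are one class to them, and where a whole thing is asked for, a point or a joint stands for the part that bears it (a point fixed in the world has none). Each returns a list of dicts, best first, with "p" (0 to 1); they miss things now and then, are a little off and sometimes report something else, mostly with a low value. They report only what shows in the picture. A call takes as long as a camera call. They do not tell look-alikes from the thing itself.
- models.recognise(camera, target): "point" ([column, row] in pixels, amid what is visible of it).
- models.masks_of(camera, target): "mask" (400x640 bool, what is visible of it) and "point" ([column, row] in pixels, amid what is visible of it).
The state is a dict: "time": time; "qpos": joint angles; "qd": joint speeds; "tau": joint torques, N m; "tcp_pos": TCP position; "eef_rot": TCP orientation; "contact_force": force on the tool from outside, world axes, zero at the start; "wrist_torque": the same for the moment, N m; "width": finger opening in m.
Only numpy, scipy, OpenCV 4.12 (cv2) and the standard library are available. Lean on these libraries where they do the work, as an engineer would, in place of code of your own. Each camera call takes 0.05 s, during which the arm holds its last target.

## Working session

There is one attempt and no reset: what is moved stays moved. The work goes in short steps, each a Python script; the robot and the scene stay as the last script left them, time stands still between calls to the robot, and variables do not carry over. Pictures are saved under pics/ and viewed, and the job is handed in when it is done.

```bash
ls; mkdir -p pics; cat > h.py <<'E'
import numpy as np,cv2
from station import ctrl,get_state,vision,ticket,models
E
python3 - <<'E'
from h import *
print(get_state(), ctrl.pinch_z)
for c in ("scene","side","wrist"):
    im,d=vision.grab_frame(c); cv2.imwrite(f"pics/{c}0.png",im); np.save(f"pics/{c}0.npy",d)
    print(c,vision.camera_info(c))
E
```

```text
pics
{'time': 0.0, 'qpos': array([-1.00551724,  0.50833899, -0.2375145 ,  1.50117861,  0.12569631,
        1.14887655, -0.15480415]), 'qd': array([-0.00098687,  0.00023535,  0.00184217, -0.00092953,  0.00018316,
        0.00099438,  0.00123597]), 'tau': array([ 6.44018892e-04, -6.20587564e+01, -2.18628377e+00, -2.49646854e+01,
        1.27635378e-02,  1.22611920e-02, -1.65315168e-05]), 'tcp_pos': array([0.27718711, 0.55959284, 0.2304128 ]), 'eef_rot': array([-1.88823410e-04,  2.27866039e-01,  9.73692070e-01, -8.86529846e-04]), 'contact_force': array([-0.8765919 ,  0.49950538, -0.6304797 ]), 'wrist_torque': array([ 0.01176067, -0.0337373 ,  0.03123183]), 'width': 0.08534569517865796} -0.0187
scene {'mtx': array([[413.7612905 ,   0.        , 322.86281256],
       [  0.        , 413.7612905 , 193.85121454],
       [  0.        ,   0.        ,   1.        ]]), 'R': array([[ 0.55250045,  0.8331973 , -0.02292419],
       [ 0.47201618, -0.3354294 , -0.81528391],
       [-0.68698179,  0.43962414, -0.5786075 ]]), 't': array([-0.42748637, -0.08025773,  1.13895614])}
side {'mtx': array([[405.08
[... 203 characters left out ...]
],
       [-1.38859199e-01, -6.61366434e-01, -7.37097391e-01],
       [ 1.51736514e-01,  7.21310357e-01, -6.75786504e-01]]), 't': array([-0.44049641,  0.27900926,  0.76535274])}
wrist {'mtx': array([[318.96759206,   0.        , 319.90874272],
       [  0.        , 318.96759206, 204.62456882],
       [  0.        ,   0.        ,   1.        ]]), 'hand_eye': array([[ 1.23172712e-04, -9.48912098e-01, -3.15540512e-01,
         8.20705224e-02],
       [ 9.99999278e-01,  4.93997615e-04, -1.09522447e-03,
         1.95382461e-04],
       [ 1.19514801e-03, -3.15540150e-01,  9.48911474e-01,
        -1.42248460e-01],
       [ 0.00000000e+00,  0.00000000e+00,  0.00000000e+00,
         1.00000000e+00]])}
```

View pics/scene0.png

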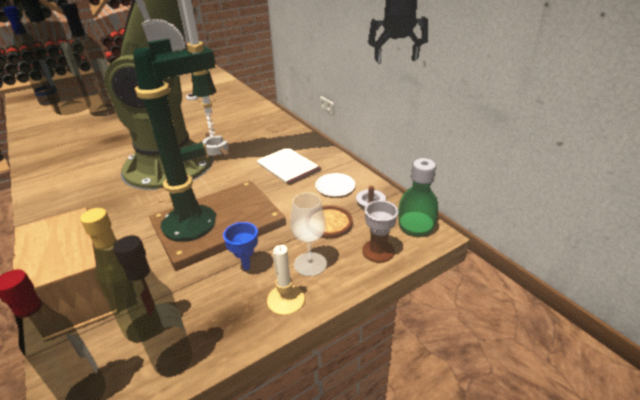

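View pics/side0.png

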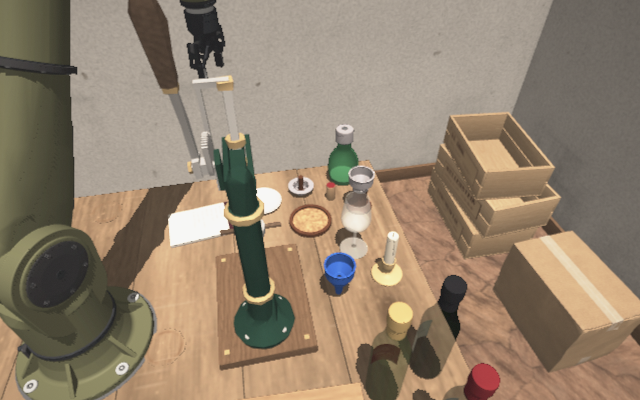

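View pics/wrist0.png

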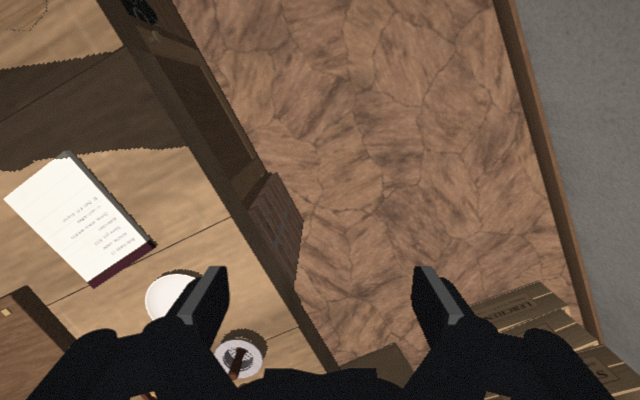

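The scene view shows the capped decanter at (423,195), the steel funnel in its stand at (380,225) and the strainer at (371,198). The coaster is at (332,220), the saucer at (335,185) and the glass at (308,225). The blue funnel at (241,240) is the decoy. Next I'll localise these with masks and depth.

```bash
cat >> h.py <<'E'
def cloud(cam,d,mask=None):
    ci=vision.camera_info(cam);K=ci["mtx"]
    v,u=np.nonzero((d>0)&(mask if mask is not None else True))
    z=d[v,u]; P=np.c_[(u-K[0,2])*z/K[0,0],(v-K[1,2])*z/K[1,1],z]
    if cam=="wrist":
        raise ValueError
    return (P-ci["t"])@ci["R"], np.c_[u,v]
def circ(P):
    A=np.c_[2*P[:,:2],np.ones(len(P))];b=(P[:,:2]**2).sum(1)
    s=np.linalg.lstsq(A,b,rcond=None)[0];return s[:2],np.sqrt(s[2]+s[:2]@s[:2])
E
python3 - <<'E'
from h import *
import pickle
out={}
for c in ("scene","side"):
    im,d=vision.grab_frame(c)
    for t in "decanter dust_cap funnel strainer coaster saucer funnel_stand tasting_glass".split():
        for r in models.masks_of(c,t)[:3]:
            m=r["mask"]; P,uv=cloud(c,d,m)
            out.setdefault((c,t),[]).append((r["p"],m))
            if len(P)==0: print(c,t,r["p"],"nodepth");continue
            q=np.percentile(P,[3,50,97],axis=0).round(3)
            print(c,t,round(r["p"],2),np.round(r["point"]),len(P),m.sum(),q.tolist())
    out[c]=(im,d)
pickle.dump(out,open("m0.pkl","wb"))
E
```

```text
scene decanter 0.94 [417. 211.] 1698 1706 [[0.564, 0.327, 0.01], [0.601, 0.346, 0.067], [0.622, 0.38, 0.115]]
scene dust_cap 0.78 [422. 169.] 550 553 [[0.567, 0.345, 0.13], [0.592, 0.357, 0.155], [0.605, 0.382, 0.163]]
scene funnel 0.91 [243. 242.] 1169 1177 [[0.417, -0.017, 0.001], [0.483, 0.012, 0.074], [0.514, 0.059, 0.093]]
scene funnel 0.87 [383. 214.] 908 911 [[0.568, 0.222, 0.064], [0.595, 0.253, 0.093], [0.626, 0.279, 0.108]]
scene strainer 0.87 [368. 194.] 334 335 [[0.432, 0.309, 0.004], [0.46, 0.338, 0.02], [0.479, 0.37, 0.049]]
scene coaster 0.6 [335. 221.] 758 760 [[0.426, 0.189, 0.005], [0.478, 0.235, 0.008], [0.514, 0.264, 0.015]]
scene coaster 0.49 [377. 249.] 673 676 [[0.577, 0.222, 0.004], [0.609, 0.239, 0.012], [0.625, 0.276, 0.058]]
scene saucer 0.73 [334. 182.] 724 726 [[0.312, 0.271, 0.001], [0.352, 0.314, 0.006], [0.397, 0.357, 0.012]]
scene tasting_glass 0.81 [309. 229.] 2127 2140 [[0.519, 0.089, 0.001], [0.559, 0.114, 0.114], [0.578, 0.145, 0.154]]
side decanter 0.9 [341. 163.] 929 936 [[0.544, 0.325, 0.005], [0.57, 0.342, 0.071], [0.612, 0.371, 0.114]]
side dust_cap 0.68 [340. 132.] 311 311 [[0.561, 0.343, 0.129], [0.578, 0.351, 0.154], [0.598, 0.379, 0.162]]
side funnel 0.61 [361. 178.] 535 539 [[0.568, 0.219, 0.064], [0.597, 0.257, 0.091], [0.623, 0.278, 0.107]]
side funnel 0.57 [340. 268.] 911 913 [[0.458, -0.02, 0.013], [0.486, 0.019, 0.071], [0.513, 0.037, 0.092]]
side strainer 0.55 [300. 186.] 355 355 [[0.434, 0.307, 0.001], [0.461, 0.335, 0.017], [0.491, 0.362, 0.046]]
side coaster 0.62 [311. 218.] 1124 1133 [[0.419, 0.169, 0.002], [0.464, 0.215, 0.006], [0.509, 0.262, 0.013]]
side saucer 0.72 [268. 194.] 444 445 [[0.35, 0.263, -0.0], [0.375, 0.317, 0.004], [0.401, 0.354, 0.011]]
```

```bash
cat > fit.py <<'E'
from h import *
import pickle
from scipy.optimize import least_squares
o=pickle.load(open("m0.pkl","rb"))
def fit(P,rin,rout):
    c0=np.median(P[:,:2],0)
    best=None
    for dx in (-.02,0,.02):
        for dy in (-.02,0,.02):
            f=lambda c:(lambda r:np.maximum(r-rout,0)+np.minimum(r-rin,0))(np.hypot(*(P[:,:2]-c).T))
            s=least_squares(f,c0+[dx,dy],loss="soft_l1",f_scale=.001)
            if best is None or s.cost<best.cost: best=s
    return best.x.round(4), round(float(np.abs(best.fun).mean())*1000,2)
spec=[("dust_cap",.131,.158,.023,.023),("dust_cap",.160,.17,0,.023),("decanter",.036,.056,.0415,.0415),("funnel",.086,.102,.030,.030),("funnel",.104,.112,.0275,.030),
("strainer",.014,.023,0.007,.034),("strainer",.024,.051,.007,.007),("coaster",.010,.016,.044,.052),("coaster",0.002,.0085,0,.044),("saucer",.007,.013,.040,.049),("saucer",.002,.02,0,.049),("tasting_glass",.09,.16,.0,.0325),("tasting_glass",.0,.01,.0,.0325),("funnel_stand",.01,.06,0,.033)]
for n,a,b,ri,ro in spec:
    for c in ("scene","side"):
        for p,m in o.get((c,n),[]):
            k=cv2.erode(m.astype(np.uint8),np.ones((3,3)))>0 if ri==ro else m
            P,_=cloud(c,o[c][1],k); Q=P[(P[:,2]>a)&(P[:,2]<b)]
            if len(Q)>8: print(n,a,c,len(Q),*fit(Q,ri,ro),"zmax",np.percentile(P[:,2],[50,98]).round(4))
E
python3 fit.py
```

```text
dust_cap 0.131 scene 247 [0.5819 0.3682] 0.78 zmax [0.1552 0.1634]
dust_cap 0.131 side 143 [0.5833 0.3666] 1.45 zmax [0.1549 0.1619]
dust_cap 0.16 scene 202 [0.5839 0.3669] 0.0 zmax [0.1545 0.1634]
dust_cap 0.16 side 46 [0.5799 0.3633] 0.0 zmax [0.1539 0.1618]
decanter 0.036 scene 280 [0.5815 0.3683] 0.8 zmax [0.0678 0.1155]
decanter 0.036 side 116 [0.5834 0.3667] 0.92 zmax [0.0721 0.1141]
funnel 0.086 scene 240 [0.4857 0.0109] 1.5 zmax [0.0754 0.0932]
funnel 0.086 scene 357 [0.5965 0.25  ] 1.54 zmax [0.0931 0.108 ]
funnel 0.086 side 212 [0.5968 0.2485] 1.6 zmax [0.0911 0.1067]
funnel 0.086 side 118 [0.486  0.0088] 1.68 zmax [0.07   0.0917]
funnel 0.104 scene 184 [0.5966 0.2505] 0.27 zmax [0.0931 0.1085]
funnel 0.104 side 87 [0.5963 0.2484] 0.32 zmax [0.0913 0.1071]
strainer 0.014 scene 194 [0.4591 0.3398] 0.05 zmax [0.0197 0.0496]
strainer 0.014 side 218 [0.4623 0.3385] 0.07 zmax [0.0175 0.0471]
strainer 0.024 scene 56 [0.4605 0.3395] 0.92 zmax [0.0195 0.049 ]
strainer 0.024 side 37 [0.462  0.3383] 1.01 zmax [0.0173 0.0454]
coaster 0.01 scene 225 [0.4646 0.2189] 0.12 zmax [0.0079 0.0153]
coaster 0.01 scene 129 [0.5724 0.2745] 2.61 zmax [0.0124 0.0591]
coaster 0.01 side 288 [0.4649 0.2177] 0.07 zmax [0.0061 0.0137]
coaster 0.002 scene 460 [0.4717 0.2223] 0.34 zmax [0.0079 0.0153]
coaster 0.002 scene 168 [0.5878 0.2439] 0.0 zmax [0.0124 0.0591]
coaster 0.002 side 767 [0.4645 0.2134] 0.67 zmax [0.0061 0.0137]
saucer 0.007 scene 282 [0.356  0.3107] 1.01 zmax [0.0061 0.0122]
saucer 0.007 side 91 [0.3573 0.3092] 0.07 zmax [0.0044 0.3318]
saucer 0.002 scene 693 [0.3555 0.3121] 0.03 zmax [0.0061 0.0122]
saucer 0.002 side 377 [0.3573 0.3102] 0.0 zmax [0.0044 0.3318]
tasting_glass 0.09 scene 1394 [0.5479 0.119 ] 0.0 zmax [0.1137 0.1548]
tasting_glass 0.0 scene 584 [0.5457 0.1196] 1.77 zmax [0.1137 0.1548]
```

```bash
cat >> h.py <<'E'
from scipy.spatial.transform import Rotation as Rot
def quat(yaw):
    c,s=np.cos(np.radians(yaw)),np.sin(np.radians(yaw))
    return Rot.from_matrix(np.array([[c,s,0],[s,-c,0],[0,0,-1]])).as_quat()[[3,0,1,2]]
Q=quat(45)
DEC=(.5825,.3674);SAU=(.3565,.3105);COA=(.4648,.2183);FUN=(.5966,.2494);STR=(.461,.339)
def snap(cam,name):
    s=get_state(); im,d=vision.grab_frame(cam); cv2.imwrite(f"pics/{name}.png",im); return s,im,d
def wcloud(s,d,m=None):
    ci=vision.camera_info("wrist");K=ci["mtx"];H=ci["hand_eye"]
    v,u=np.nonzero((d>0)&(m if m is not None else True)); z=d[v,u]
    P=np.c_[(u-K[0,2])*z/K[0,0],(v-K[1,2])*z/K[1,1],z]@H[:3,:3].T+H[:3,3]
    return P@Rot.from_quat(np.array(s["eef_rot"])[[1,2,3,0]]).as_matrix().T+s["tcp_pos"]
from scipy.optimize import least_squares
def fit(P,rin,rout):
    c0=np.median(P[:,:2],0); best=None
    f=lambda c:(lambda r:np.maximum(r-rout,0)+np.minimum(r-rin,0))(np.hypot(*(P[:,:2]-c).T))
    for dx in (-.02,0,.02):
        for dy in (-.02,0,.02):
            s=least_squares(f,c0+[dx,dy],loss="soft_l1",f_scale=.001)
            if best is None or s.cost<best.cost: best=s
    return best.x.round(4), round(float(np.abs(best.fun).mean())*1000,2)
def st(tag=""):
    s=get_state();print(tag,round(s["time"],2),s["tcp_pos"].round(4),"w",round(s["width"],4),"F",s["contact_force"].round(1),"T",s["wrist_torque"].round(2));return s
def down(xy,z,v=.15): ctrl.movel([*xy,z],max_speed=v)
E
python3 - <<'E'
from h import *
ctrl.movep([*DEC,.28],Q); st()
s,im,d=snap("wrist","w1")
for t,a,b,ri,ro in [("dust_cap",.131,.158,.023,.023),("dust_cap",.158,.17,0,.023)]:
    for r in models.masks_of("wrist",t)[:2]:
        P=wcloud(s,d,r["mask"]); 
        print(r["p"],r["point"],np.percentile(P[:,2],[2,50,98]).round(3))
        P=P[(P[:,2]>a)&(P[:,2]<b)]
        if len(P)>10: print(t,len(P),P[:,:2].mean(0).round(4),fit(P,ri,ro))
snap("scene","s1")
E
```

```text
2.42 [0.5814 0.3688 0.2797] w 0.085 F [-1.1  0.5 -0.6] T [ 0.01  0.01 -0.  ]
0.9 [323.1, 194.4] [0.131 0.16  0.163]
dust_cap 337 [0.5959 0.3806] (array([0.5828, 0.3679]), 0.23)
0.9 [323.1, 194.4] [0.131 0.16  0.163]
dust_cap 1950 [0.5839 0.369 ] (array([0.5836, 0.3684]), 0.0)
```

View pics/w1.png

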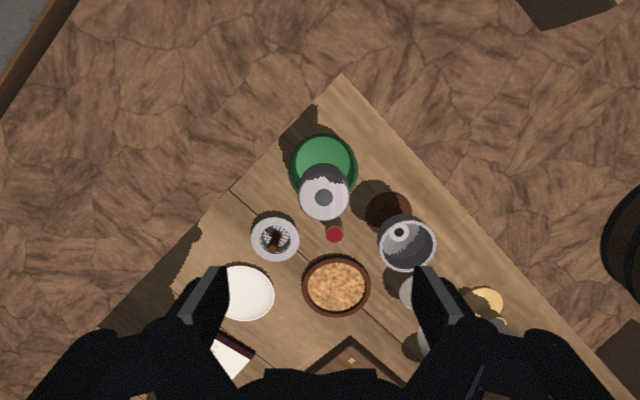

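View pics/s1.png

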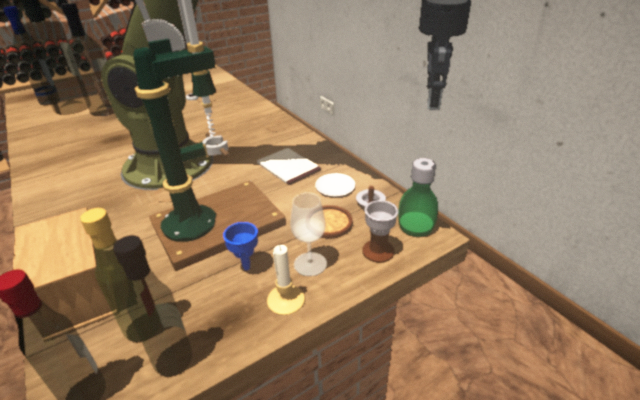

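The wrist view centres the cap at (323,195). Its fit of (0.583, 0.368) agrees with the fixed cameras, so I'll grasp the cap and take wrist fits of the other things from this same view.

```bash
python3 - <<'E'
from h import *
s,im,d=snap("wrist","w2")
for t,a,b,ri,ro in [("saucer",.002,.02,0,.049),("coaster",.0095,.018,.044,.052),("funnel",.103,.112,.0275,.030),("strainer",.014,.023,.007,.034)]:
    for r in models.masks_of("wrist",t)[:2]:
        P=wcloud(s,d,r["mask"]);P=P[(P[:,2]>a)&(P[:,2]<b)]
        if len(P)>10: print(t,round(r["p"],2),np.round(r["point"]),len(P),fit(P,ri,ro))
D=(.583,.368)
down(D,.131); st("at")
ctrl.close_gripper(force=40); st("closed")
down(D,.19,.08); st("up")
down(D,.24)
st(); snap("scene","s2"); snap("wrist","w2b")
E
```

```text
saucer 0.76 [247. 290.] 2107 (array([0.3572, 0.3114]), 0.0)
coaster 0.73 [337. 286.] 956 (array([0.4653, 0.2208]), 0.03)
coaster 0.31 [247. 292.] 179 (array([0.3574, 0.3137]), 0.0)
funnel 0.88 [404. 245.] 560 (array([0.5969, 0.2521]), 0.12)
strainer 0.75 [276. 236.] 1112 (array([0.4613, 0.3394]), 0.02)
at 4.01 [0.5836 0.3683 0.1321] w 0.085 F [-0.  -0.1  0.6] T [ 0.01  0.01 -0.01]
closed 4.46 [0.5833 0.3682 0.1317] w 0.0443 F [ 0.5 -0.7  4.8] T [-0.1   0.07  0.02]
up 5.35 [0.5827 0.3679 0.1894] w 0.0445 F [-0.1 -0.  -0.9] T [-0.06 -0.02  0.03]
 5.83 [0.5828 0.3679 0.2393] w 0.044 F [-0.7 -0.5 -1.3] T [0.01 0.08 0.06]
```

View pics/s2.png

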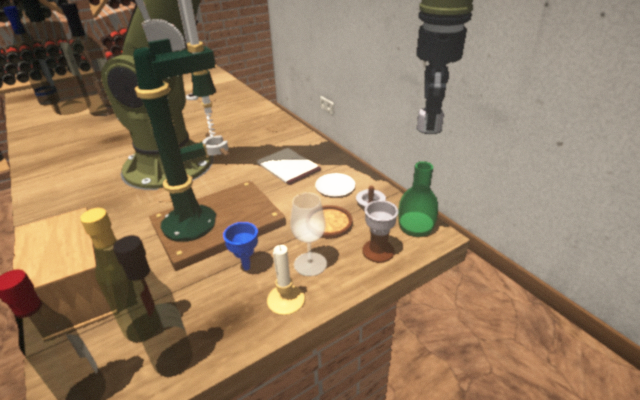

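View pics/w2b.png

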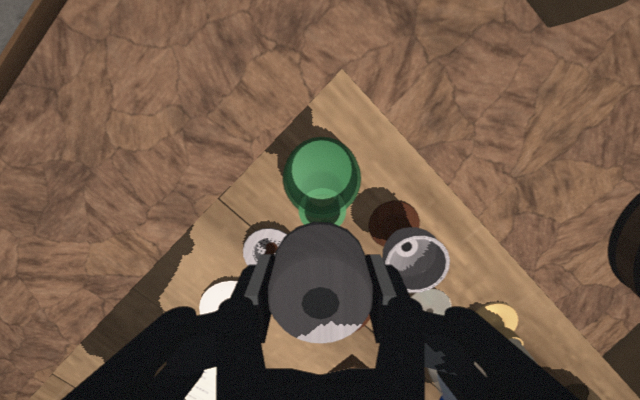

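The cap is off and held, and the decanter still stands upright at (420,205). Now to the saucer.

```bash
python3 - <<'E'
from h import *
S=(.357,.311)
ctrl.movep([*S,.14],Q); 
down(S,.025); st("near")
snap("scene","s3")
for z in (.013,.0105,.0095,.0085,.0075,.0065):
    down(S,z,.03); s=st("z")
    if s["contact_force"][2]>2.5: break
E
```

```text
near 7.84 [0.3577 0.3113 0.0254] w 0.0439 F [-0.3 -0.3 -0.6] T [0.08 0.01 0.01]
z 8.44 [0.3569 0.3109 0.0129] w 0.0441 F [ 1.  -0.5 -0.5] T [ 0.04 -0.02 -0.  ]
z 8.69 [0.357  0.3109 0.0104] w 0.0441 F [-0.2 -0.8 -0.8] T [0.06 0.02 0.04]
z 8.94 [0.357  0.311  0.0095] w 0.044 F [ 0.7  0.  -1.5] T [ 0.04 -0.   -0.  ]
z 9.19 [0.3571 0.3111 0.0086] w 0.0442 F [-0.7  0.2  2.6] T [-0.09  0.02  0.05]
```

View pics/s3.png

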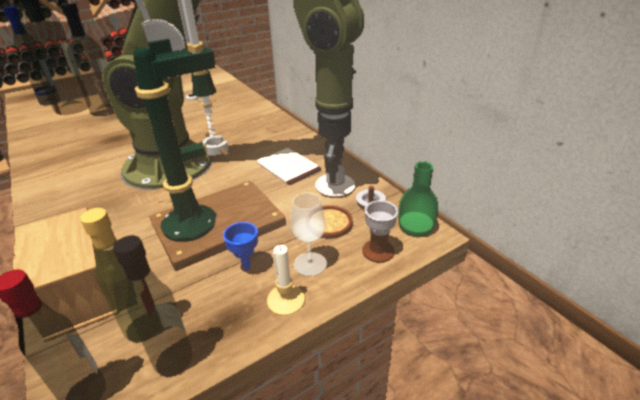

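The cap touched the saucer floor at the height I computed. I'll release it, check it, and hover over the decanter neck.

```bash
python3 - <<'E'
from h import *
S=(.357,.311);D=(.583,.368)
ctrl.ungrasp(); st("rel"); down(S,.06); down(S,.22,.3)
s,im,d=snap("wrist","w4")
for r in models.masks_of("wrist","dust_cap")[:1]:
    P=wcloud(s,d,r["mask"]); print("cap",r["p"],np.percentile(P[:,2],[2,50,98]).round(4)); T=P[P[:,2]>.034]; print(fit(T,0,.023),T.mean(0))
    A=np.c_[T[:,:2]-T[:,:2].mean(0),np.ones(len(T))];print("tilt",np.linalg.lstsq(A,T[:,2],rcond=None)[0])
ctrl.movep([*D,.26],Q); st("hov")
s,im,d=snap("wrist","w5")
for r in models.masks_of("wrist","decanter")[:1]:
    P=wcloud(s,d,r["mask"]); print(np.percentile(P[:,2],[2,50,98]).round(4)); T=P[(P[:,2]>.15)&(P[:,2]<.16)]; print(len(T),fit(T,.0135,.018))
    T=P[(P[:,2]>.036)&(P[:,2]<.056)]; print(len(T),fit(T,.0415,.0415))
E
```

```text
rel 9.68 [0.357  0.311  0.0085] w 0.0855 F [-0.1  0.3 -0.5] T [ 0.    0.01 -0.  ]
cap 0.69 [0.0631 0.0841 0.1071]
(array([0.5938, 0.2492]), 3.38) [0.59655191 0.24810612 0.08519896]
tilt [-0.38187701 -0.02596393  0.08519896]
hov 11.9 [0.5819 0.368  0.2589] w 0.0857 F [-0.7 -1.1 -0.2] T [-0.01  0.04  0.02]
[0.0134 0.0913 0.1554]
697 (array([0.5832, 0.3682]), 0.01)
116 (array([0.5825, 0.3677]), 0.13)
```

View pics/w4.png

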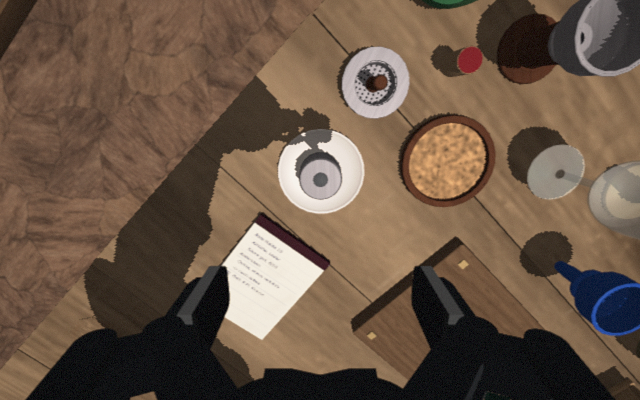

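View pics/w5.png

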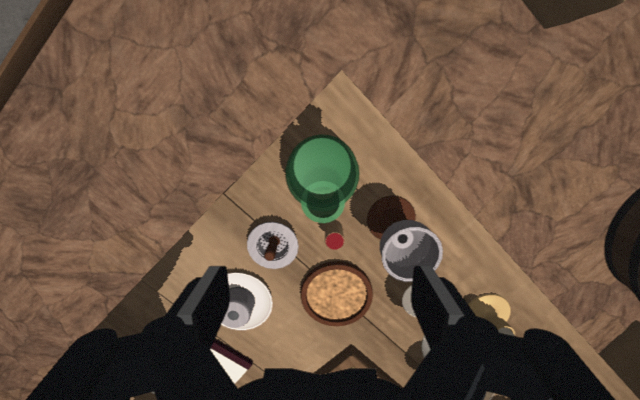

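The cap stands in the saucer at (320,172) in the first wrist view. The network's "cap" mask there had landed on the funnel, so I ignore it. The neck at (323,207) fits at (0.583, 0.368). Next is the decanter.

```bash
python3 - <<'E'
from h import *
D=(.583,.368);C=(.4652,.2193)
down(D,.113); st("at")
ctrl.close_gripper(force=60); st("closed")
down(D,.125,.04); st("up"); down(D,.245,.15); st("up2")
down(C,.245,.12); st("over")
down(C,.150,.12); st("near")
snap("side","d1"); s,im,d=snap("scene","s6")
r=models.masks_of("scene","decanter")[0]; P,_=cloud("scene",d,r["mask"]); print(np.percentile(P[:,2],[1,50,99]).round(4))
z0=P[:,2].min()
b=P[(P[:,2]>.036+z0)&(P[:,2]<.09)]
for lo in np.arange(.03,.16,.015):
    T=P[(P[:,2]>lo)&(P[:,2]<lo+.015)]
    if len(T)>20: print(lo.round(3),len(T),circ(T))
E
```

```text
at 13.13 [0.5836 0.3682 0.1141] w 0.0853 F [0.8 0.3 0.2] T [-0.03  0.03  0.02]
closed 13.66 [0.5835 0.3679 0.1135] w 0.0337 F [ 1.5 -1.5  2.8] T [-0.12  0.03  0.01]
up 14.11 [0.5828 0.3681 0.1249] w 0.0339 F [ 0.5  0.9 -5.1] T [ 0.02  0.05 -0.01]
up2 15.06 [0.5824 0.3678 0.2438] w 0.0342 F [-0.4  0.3 -4.5] T [-0.02 -0.01  0.02]
over 16.79 [0.4655 0.2198 0.2449] w 0.0339 F [ 0.9  1.1 -4.5] T [-0.01 -0.01 -0.01]
near 17.73 [0.4657 0.2195 0.1506] w 0.0339 F [ 0.8 -0.4 -4.2] T [-0.02 -0.03 -0.02]
[0.0028 0.0199 0.0504]
0.03 30 (array([0.46299602, 0.33741607]), np.float64(0.004935809715811547))
```

View pics/s6.png

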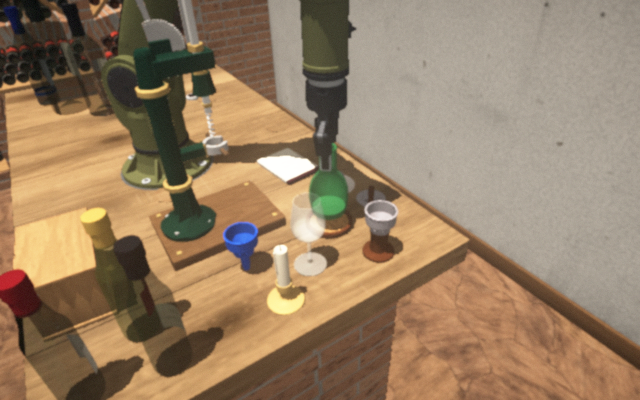

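View pics/d1.png

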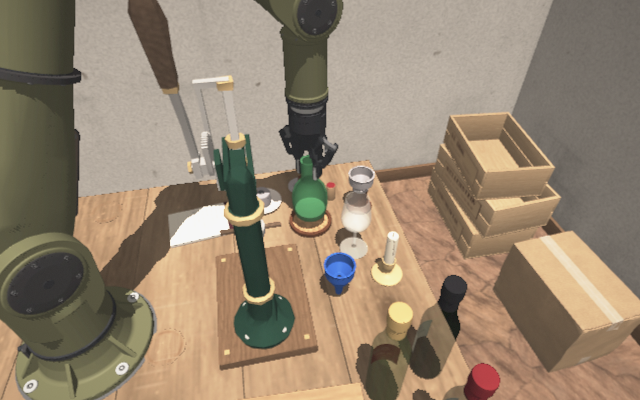

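The decanter hangs upright over the coaster. I expect it to touch down near TCP z 0.1195.

```bash
python3 - <<'E'
from h import *
C=(.4652,.2193)
down(C,.126,.08); st()
for z in (.122,.1205,.1197,.119,.1183,.1176,.117):
    down(C,z,.03); s=st("z")
    if s["contact_force"][2]>-2: break
ctrl.ungrasp(); st("rel")
down(C,.155,.08); down(C,.26,.25)
s,im,d=snap("wrist","w7")
r=models.masks_of("wrist","decanter")[0]
P=wcloud(s,d,r["mask"]); print(r["p"],np.percentile(P[:,2],[2,50,99]).round(4)); T=P[P[:,2]>.156]; print(len(T),fit(T,.0135,.018))
for r in models.masks_of("wrist","coaster")[:2]:
    P=wcloud(s,d,r["mask"]);P=P[(P[:,2]>.0095)&(P[:,2]<.018)]
    if len(P)>10: print(r["p"],len(P),fit(P,.044,.052))
snap("scene","s7")
E
```

```text
18.33 [0.4652 0.2192 0.1259] w 0.0334 F [ 0.3  0.4 -3.8] T [ 0.02  0.   -0.  ]
z 18.62 [0.4652 0.2193 0.1221] w 0.0341 F [ 0.7  0.5 -3.4] T [-0.03 -0.02  0.03]
z 18.87 [0.4652 0.2193 0.1205] w 0.0341 F [ 0.5 -0.  -4.3] T [-0.02  0.02  0.04]
z 19.12 [0.4651 0.2193 0.1197] w 0.0344 F [ 0.6  0.4 -4.2] T [-0.03  0.04 -0.02]
z 19.37 [0.4655 0.2194 0.1194] w 0.0334 F [ 0.2 -0.8  2.8] T [-0.05  0.36  0.01]
rel 19.93 [0.4652 0.2193 0.119 ] w 0.0857 F [-0.5  0.7 -0.3] T [-0.01 -0.02  0.  ]
0.77 [0.0189 0.0972 0.1617]
771 (array([0.4653, 0.2197]), 0.01)
0.88 824 (array([0.4645, 0.2198]), 0.0)
```

View pics/w7.png

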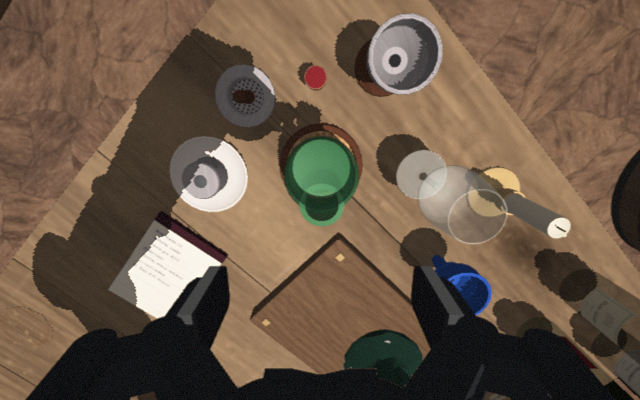

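View pics/s7.png

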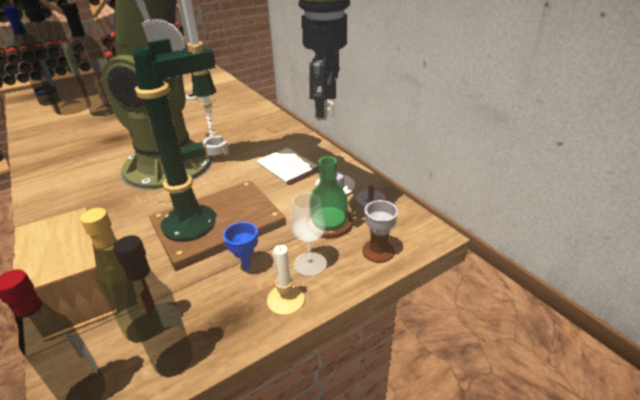

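The decanter is centred in the coaster, with its neck rim at z 0.161. Next is the funnel at (405,55) in the wrist view.

```bash
python3 - <<'E'
from h import *
F=(.5967,.2503)
ctrl.movep([*F,.22],Q); st()
s,im,d=snap("wrist","w8")
for r in models.masks_of("wrist","funnel")[:2]:
    P=wcloud(s,d,r["mask"]); print(r["p"],r["point"],np.percentile(P[:,2],[2,50,99]).round(4)); T=P[P[:,2]>.104]
    if len(T)>20: print(len(T),fit(T,.0275,.030))
E
```

```text
21.91 [0.5964 0.2498 0.2185] w 0.0852 F [ 0.3 -0.2 -0.7] T [-0.05  0.02  0.04]
0.64 [321.6, 195.7] [0.0648 0.0795 0.1077]
1060 (array([0.597 , 0.2514]), 0.19)
```

View pics/w8.png

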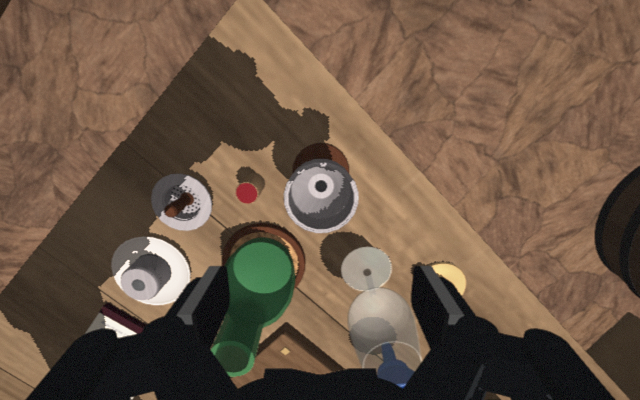

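The funnel rim at (321,195) fits at (0.597, 0.251). I'll grasp and lift it.

```bash
python3 - <<'E'
from h import *
F=(.597,.2507);C=(.4653,.2197)
down(F,.070,.12); st("at")
ctrl.close_gripper(force=35); st("closed")
down(F,.085,.05); st("up"); down(F,.235,.15); st("up2")
down(C,.235,.12); st("over")
snap("side","f1"); snap("scene","s9"); snap("wrist","w9")
E
```

```text
at 23.41 [0.5975 0.2508 0.0708] w 0.0854 F [ 0.1  0.1 -0.2] T [0.01 0.03 0.05]
closed 23.77 [0.5974 0.2508 0.071 ] w 0.0588 F [-1.5 -0.4  5.4] T [0.03 0.3  0.04]
up 24.23 [0.5971 0.2508 0.0853] w 0.059 F [ 0.5 -0.7 -1.2] T [-0.03 -0.03  0.01]
up2 25.38 [0.5964 0.2506 0.2339] w 0.0589 F [ 0.8 -0.1 -1.6] T [ 0.05  0.01 -0.  ]
over 26.65 [0.4659 0.2198 0.235 ] w 0.059 F [-0.2 -0.5 -1.6] T [-0.01 -0.02  0.03]
```

View pics/s9.png

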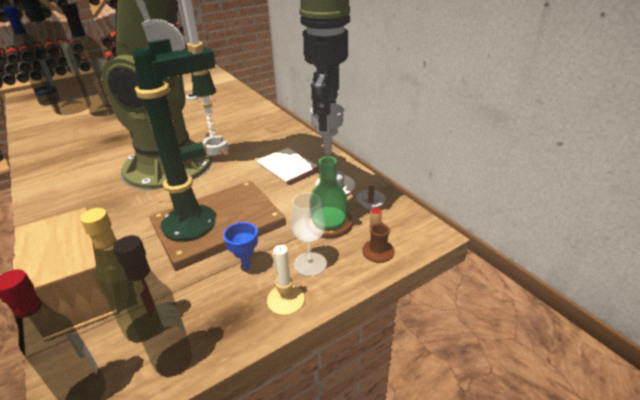

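View pics/f1.png

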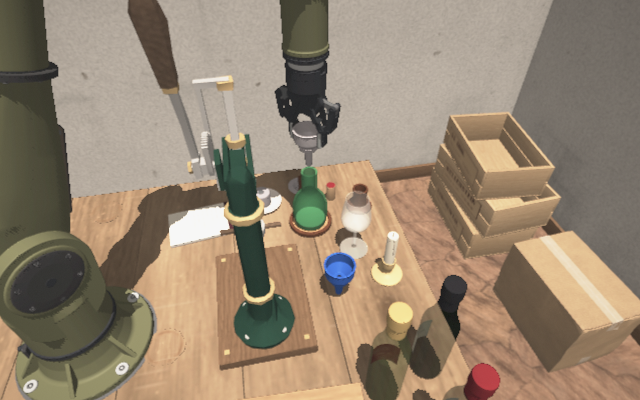

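View pics/w9.png

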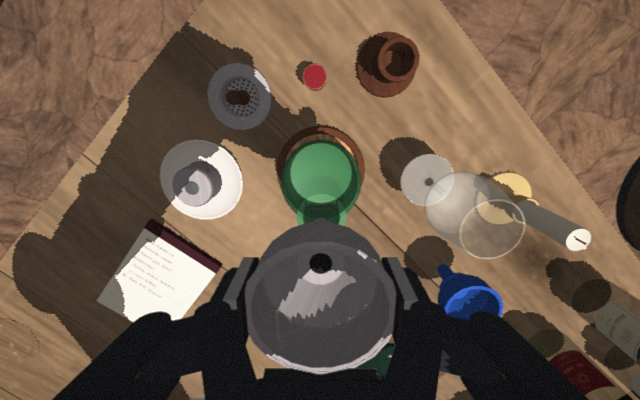

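The funnel is held straight, with its spout directly over the neck. It should seat at TCP z ≈ 0.172.

```bash
python3 - <<'E'
from h import *
C=(.4653,.2197)
ok=True
for z in (.215,.20,.185,.178):
    down(C,z,.06); s=st("z")
    if s["contact_force"][2]>1.5 or np.hypot(*s["contact_force"][:2])>4: ok=False;print("early");break
if ok:
  for z in (.1745,.173,.172,.171,.170):
    down(C,z,.03); s=st("z")
    if s["contact_force"][2]>1.5: break
E
```

```text
z 27.28 [0.4651 0.2196 0.2145] w 0.0591 F [-0.2  0.4 -0.8] T [ 0.   -0.04 -0.02]
z 27.68 [0.465  0.2196 0.1996] w 0.0587 F [ 0.5  0.3 -0.5] T [-0.02  0.01 -0.02]
z 28.08 [0.465  0.2196 0.1845] w 0.0588 F [-1.1  0.5 -1.4] T [-0.03 -0.01  0.04]
z 28.35 [0.4651 0.2196 0.1777] w 0.0587 F [-0.6  0.2 -0.9] T [-0.04 -0.01 -0.04]
z 28.62 [0.4652 0.2197 0.1744] w 0.0592 F [ 0.5  0.9 -0.9] T [-0.03 -0.04 -0.04]
z 28.87 [0.4653 0.2197 0.173 ] w 0.0585 F [-0.3 -0.  -0.6] T [ 0.    0.01 -0.08]
z 29.12 [0.4653 0.2197 0.172 ] w 0.0588 F [-0.3  0.2 -0.5] T [ 0.05 -0.01 -0.01]
z 29.37 [0.4656 0.2199 0.1719] w 0.0588 F [-1.4 -0.8  6.7] T [-0.02  0.43  0.08]
```

```bash
python3 - <<'E'
from h import *
C=(.4653,.2197)
ctrl.ungrasp(); st("rel")
down(C,.205,.06); down(C,.31,.25)
s,im,d=snap("wrist","w10")
for r in models.masks_of("wrist","funnel")[:2]:
    P=wcloud(s,d,r["mask"]); print(r["p"],r["point"],np.percentile(P[:,2],[2,50,99]).round(4)); T=P[P[:,2]>.2]
    if len(T)>20:
        print(len(T),fit(T,.0275,.030),np.linalg.lstsq(np.c_[T[:,:2]-T[:,:2].mean(0),np.ones(len(T))],T[:,2],rcond=None)[0].round(4))
s,im,d=snap("scene","s10")
for r in models.masks_of("scene","tasting_glass")[:1]:
    P,_=cloud("scene",d,r["mask"]);print("glass",r["p"],fit(P[P[:,2]>.09],0,.0325))
S=(.4612,.339)
ctrl.movep([*S,.19],Q); st()
s,im,d=snap("wrist","w11")
for r in models.masks_of("wrist","strainer")[:2]:
    P=wcloud(s,d,r["mask"]); print(r["p"],r["point"],np.percentile(P[:,2],[2,50,99]).round(4)); T=P[P[:,2]>.025]
    print(len(T),fit(T,0,.007),T.mean(0).round(4)); T=P[(P[:,2]<.022)&(P[:,2]>.013)];print(fit(T,.007,.034))
E
```

```text
rel 29.75 [0.4653 0.2197 0.1709] w 0.0856 F [0.3 0.2 0.3] T [-0.01  0.04 -0.01]
0.58 [319.8, 204.2] [0.166  0.1808 0.2089]
1313 (array([0.4654, 0.2209]), 0.17) [0.0193 0.023  0.2068]
0.58 [449.3, 263.3] [0.0144 0.0712 0.0927]
glass 0.81 (array([0.5476, 0.1187]), 0.0)
 31.95 [0.4621 0.3377 0.1906] w 0.0855 F [ 0.8 -0.3  0. ] T [-0.06 -0.03  0.04]
0.74 [318.6, 181.1] [0.0012 0.0183 0.0491]
232 (array([0.4624, 0.3398]), 0.0) [0.4636 0.341  0.0447]
(array([0.4616, 0.3392]), 0.01)
```

View pics/w10.png

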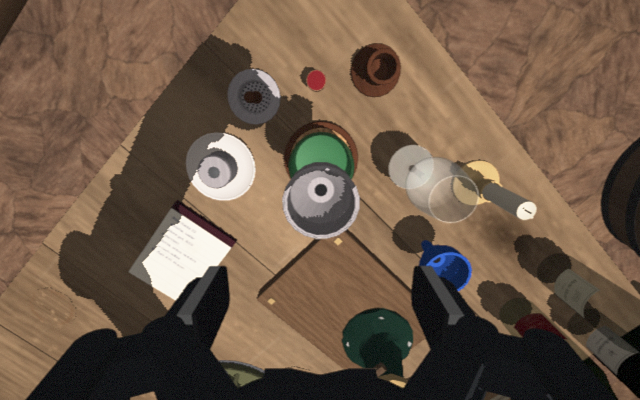

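View pics/s10.png

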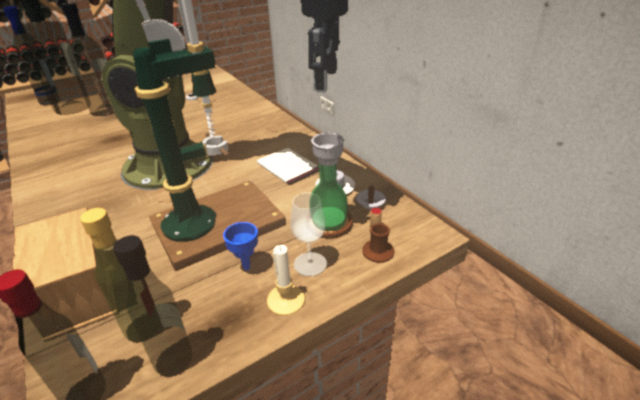

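View pics/w11.png

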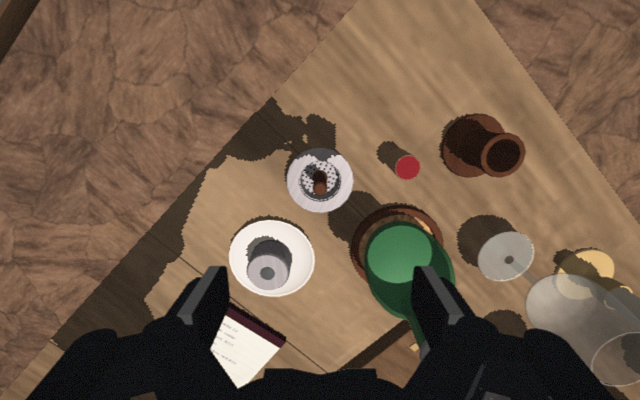

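The funnel is seated with its rim at z ≈ 0.208, and the glass hasn't moved. The strainer knob at (320,181) fits at (0.4618, 0.3394). I'll grasp it there.

```bash
python3 - <<'E'
from h import *
S=(.4618,.3393);C=(.4653,.2202)
down(S,.08,.12); st(); down(S,.0225,.08); st("at")
ctrl.close_gripper(force=30); st("closed")
down(S,.035,.05); st("up"); down(S,.28,.18); st("up2")
down(C,.28,.10); st("over")
snap("side","g1"); snap("scene","s12"); snap("wrist","w12")
E
```

```text
33.12 [0.4623 0.3395 0.0807] w 0.0854 F [-0.9 -0.2  0.8] T [-0.   -0.01  0.01]
at 33.98 [0.4621 0.3394 0.0228] w 0.0853 F [-0.9  0.7 -0.5] T [-0.07  0.    0.09]
closed 34.63 [0.4618 0.3393 0.0226] w 0.0127 F [0.1 0.1 1.7] T [0.01 0.05 0.05]
up 35.03 [0.462  0.3395 0.0355] w 0.0131 F [-0.2  0.2  0.2] T [-0.01  0.   -0.01]
up2 36.54 [0.4613 0.3391 0.279 ] w 0.013 F [-0.2 -0.7 -1.1] T [ 0.05 -0.02  0.  ]
over 37.88 [0.4652 0.221  0.2799] w 0.0126 F [-0.4 -0.1 -0.6] T [0.05 0.05 0.02]
```

View pics/s12.png

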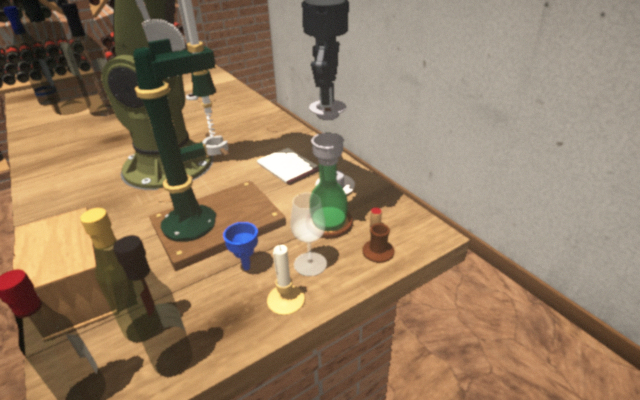

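View pics/g1.png

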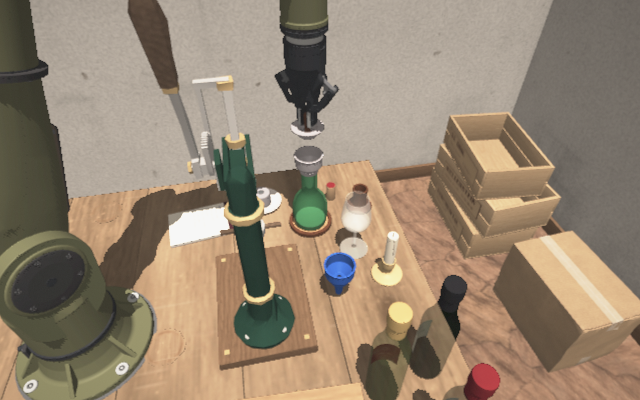

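View pics/w12.png

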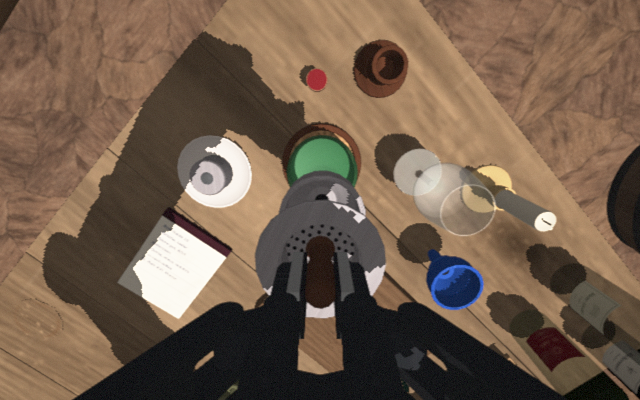

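The strainer hangs level over the funnel. It should nest at TCP z ≈ 0.2146.

```bash
python3 - <<'E'
from h import *
C=(.4653,.2202)
ok=True
for z in (.240,.230,.220,.217):
    down(C,z,.05); s=st("z")
    if s["contact_force"][2]>2 or np.hypot(*s["contact_force"][:2])>4: ok=False;print("early");break
if ok:
  for z in (.2155,.2147,.214,.2133,.2126):
    down(C,z,.03); s=st("z")
    if s["contact_force"][2]>2: break
E
```

```text
z 38.98 [0.4655 0.2202 0.2402] w 0.0128 F [-0.2 -0.5 -0.8] T [-0.03  0.01  0.02]
z 39.33 [0.4651 0.2201 0.2296] w 0.0126 F [ 1.1 -0.3 -0.8] T [-0.   -0.01  0.01]
z 39.68 [0.4651 0.2201 0.2196] w 0.0128 F [ 0.4 -0.6  0.3] T [-0.03 -0.    0.01]
z 39.93 [0.4653 0.2202 0.2169] w 0.0131 F [-1.1 -0.3 -0.5] T [ 0.05  0.02 -0.01]
z 40.18 [0.4653 0.2202 0.2155] w 0.0129 F [ 0.1  0.5 -0.1] T [0.05 0.09 0.01]
z 40.43 [0.4653 0.2202 0.2147] w 0.0131 F [ 0.7  0.5 -0.2] T [0.04 0.   0.02]
z 40.68 [0.4655 0.2203 0.2146] w 0.0126 F [-1.9 -0.8  5.3] T [-0.14  0.27  0.04]
```

```bash
python3 - <<'E'
from h import *
C=(.4653,.2202)
ctrl.ungrasp(); st("rel")
down(C,.27,.06); down(C,.36,.2)
s,im,d=snap("wrist","w13")
for r in models.masks_of("wrist","strainer")[:1]:
    P=wcloud(s,d,r["mask"]); print(r["p"],r["point"],np.percentile(P[:,2],[2,50,99]).round(4)); T=P[(P[:,2]<.217)&(P[:,2]>.200)]
    print(len(T),fit(T,.007,.034),np.linalg.lstsq(np.c_[T[:,:2]-T[:,:2].mean(0),np.ones(len(T))],T[:,2],rcond=None)[0].round(4))
snap("side","g2"); s,im,d=snap("scene","s13")
for r in models.masks_of("scene","tasting_glass")[:1]:
    P,_=cloud("scene",d,r["mask"]);print("glass",r["p"],fit(P[P[:,2]>.09],0,.0325))
cv2.imwrite("pics/z13.png",np.hstack([cv2.resize(im[100:260,250:410],(400,400),interpolation=2),cv2.resize(cv2.imread("pics/g2.png")[100:260,230:390],(400,400),interpolation=2)]))
E
```

```text
rel 41.38 [0.4653 0.2202 0.214 ] w 0.0854 F [-0.4 -0.4  0.6] T [-0.07 -0.01  0.02]
0.79 [321.8, 187.9] [0.1933 0.2104 0.2413]
2688 (array([0.4644, 0.2209]), 0.01) [0.0095 0.0115 0.2101]
glass 0.8 (array([0.5478, 0.1188]), 0.0)
```

View pics/z13.png

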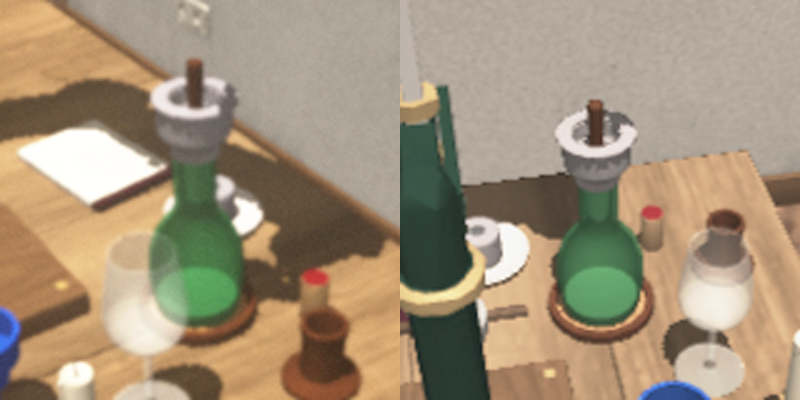

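View pics/w13.png

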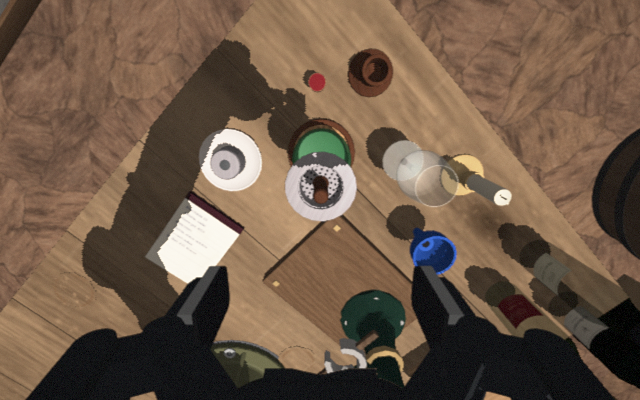

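Everything is in place: the strainer flange is flat at z ≈ 0.211, the cap is in the saucer at (228,160) in the wrist view, and the glass is unmoved. I'll hand the job in.

```bash
python3 - <<'E'
from h import *
ctrl.pause(0.3); st(); ticket.close_job()
E
```

```text
43.62 [0.4653 0.2202 0.3599] w 0.0853 F [-0.3  0.2 -0. ] T [-0.   -0.02  0.02]
the job is handed in; nothing more can be done
```

I did all four steps in order and handed the job in at about 44 s, well inside the 106 s limit; no verdict is reported.

- **Dust cap:** it stands open side down in the saucer and touched the floor at the height I expected. I confirmed this by eye in the final pictures only. The one network mask I took to measure it landed on the funnel, so I discarded that number.
- **Decanter:** it stands upright in the coaster's recess, with its neck about 1 mm from the coaster's centre and its rim at z ≈ 0.161 m as expected.
- **Funnel:** it is seated in the neck, its rim at z ≈ 0.208 m and about 1 mm off centre. A rough tilt fit read about 0.03 rad, under the 0.1 limit.
- **Strainer:** it is nested in the funnel, its flange flat at z ≈ 0.211 m and about 1 mm off centre. Its tilt reads about 0.015 rad.
- **Tasting glass:** it moved less than 1 mm by the scene camera.

At hand-in the gripper was open and clear above everything.

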